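Load a lithium cell into the bench cell tester and start its test

ROBOT

A 7-joint arm with a two-finger parallel gripper is mounted at the origin on a cart in front of the work surface, level with it; the furniture and walls round the work are solid. World frame = base frame: x ahead of the robot, y to its left, z up, the work surface at z = 0. Lengths are in m, angles in degrees, forces in N, time in s.
With the tool pointing down it reaches from about 0.425 to 0.875 m from the base axis. Payload 4.7 kg.
Tool frame: the origin (TCP) lies at the very end of the fingers, on their centre line; the grasp point (between the pads) lies env.hold_point_z behind it (env.hold_point_z is the distance from the TCP to the grasp point, in m); z points along the fingers, y is the line along which they close (so a half turn about z gives the same grasp; the last joint's range is limited). The gripper opens to 87 mm and grips with 3 to 60 N. Pads are 19 mm wide; open, the fingers measure 117 mm over their backs; the gripper's body (75 mm by 190 mm) begins 51 mm behind the grasp point.
Start: joints at [-64.509, 18.392, -4.016, 83.108, 1.295, 78.541, -3.26], TCP at [0.271, 0.591, 0.223] pointing down, gripper open.
Joint ranges: [-163.93, 163.93], [-17.29, 119.83], [-79.2, 71.16], [3.27, 140.29], [-89.18, 269.18], [5.43, 117.66], [-154.24, 154.24]. Speed limits (degrees/s): [147.25, 147.25, 180, 180, 180, 180, 180].

INTERFACE

Orientations are given as [roll, pitch, yaw] about the fixed x, y, z axes, in that order (R = Rz(yaw) Ry(pitch) Rx(roll)).
In Python, from cell import env gives the robot as it stands.
- The arm moves only by the shell command python3 -m jog 'ROWS' [FORCE]. ROWS is JSON, a list of rows, each an object with "dp": the shift along the tool's x, y, z in cm, a list of three; "twist": the turn about the tool's z in degrees; "fingers": the opening, from 0 (shut) to 1 (fully open). A call has 1 to 8 rows; each row is the pose to reach, as a shift and turn from the pose commanded when the call began, along the tool's axes at that moment; what a row does not reach only later rows make up. A row lasts 1/8 s, in which the tool goes at most 62.5 mm and 10.7 degrees, less where a joint would pass 70% of its speed; a pose out of reach is approached as far as the arm can. A call with a gripper value outside its range is refused whole. The fingers move at their own pace and stop on an object; FORCE is the grip in N (left out, the last holds). Time passes only in rows, so rows that repeat a pose let the fingers close. It gives the time, the measured TCP pose, the force, the opening and the grip force at its end, in the units of the state.
- env.get_obs(): the state, without advancing time (a new reading comes with each control period).
- env.read_camera(name): name is "side" or "top" or "wrist"; returns a dict with "pixels" (400x640x3 uint8, blue, green, red), "depth" (400x640 float32, m along the optical axis (not along the pixel's ray), 0 where there is no reading), "fx", "fy", "cx", "cy" (pixels), "k1" (the pictures are not rectified: a ray, as slopes to the right and down, at radius r is drawn at 1 + k1 r^2 times it, then the intrinsics apply), "rvec" (rotation vector, rad) and "tvec" (3), from world to camera coordinates, as OpenCV has them. Camera axes: x right, y down, z forward; pixel columns grow to the right and rows downward; lengths in m; the calibration is good to about 2 mm. A picture is of the moment at which its call begins.
- env.sign_off(): hands the job in; it is judged then, once.
The state is a dict: "time_s": time; "qpos": joint angles; "joint_velocities": joint speeds; "effort": joint torques, N m; "tool_pos": TCP position; "tool_rot": TCP orientation; "force": force on the tool from outside, world axes, zero at the start; "wrist_torque": the same for the moment, N m; "grip_width": finger opening in m; "grasp_force": force on a finger pad.
Only numpy, scipy, OpenCV 4.12 (cv2) and the standard library are available. Lean on these libraries where they do the work, as an engineer would, in place of code of your own. Each camera call takes 0.05 s, during which the arm holds its last target. There are 200 camera calls.

TASK

Load the green cell from the blue tray into the cell tester the right way round (button-shaped plus end against the red fixed contact): push its flat end in under the hood against the sprung contact, then tip the plus end down and press the cell down until it rests on both saddles, without forcing it. When it is home and you have let go of it, press the tester's green start button fully once. Leave the orange cell, the dish of screws and the dispenser bottle where they are.

Things in the scene. Friction and masses are not known exactly. Their poses are not given: they have to be found in the camera images.
- tester: Cell tester: low grey bench instrument, fixed, 172 mm long (its x), 76 mm wide (y). Origin mid underside, z up. Black deck 20 mm above the origin; above it one bay along x, open above and at the sides. At -x the sprung minus contact and its spring housing (x -62 to -84 mm, top 46 mm over the origin). At +x the control head (x +35 to +81 mm, 72 mm wide, top 46 mm over the origin).
- bay (a point): Where the middle of a seated cell lies: on the bay's axis, 40 mm over the tester's origin, axes as the tester's (x towards the plus contact). Fixed plus contact (red, brass disc): face of the head, 35 mm to +x, top 6 mm above the axis. Two V saddles (x -23 and +26 mm, 6 mm thick, within 14 mm of the axis, tops 7 mm below it) carry the cell; between them fingers have room to the deck, 20 mm below.
- spring_contact (a point): Middle of the front face (to +x) of the black sprung contact, on the bay's axis; at rest 26 mm to -x of bay. The face is 28 mm wide and reaches from 18 mm below the axis to 21 mm above; there a hood (4 mm thick, 28 mm wide), moving with it, juts 6 mm forward over the bay, so a cell cannot be dropped in from straight above.
- carriage (a joint): Travel of the sprung contact in m: 0 at rest, 0.009 with a cell seated, 0.017 at its hard stop; grows as it is pushed to the tester's -x. Spring force about 5 N at rest, 9.5 N with a cell seated, 13.5 N at the stop. The cell is longer than the open bay: while the plus end is tipped down past the head's edge the contact must be held back at about 0.012 to 0.016.
- start_top (a point): Top of the green start button (a cap of 20 mm diameter standing 6 mm out of the control head's top). It goes 4 mm down, needs about 4 N, and springs back.
- start (a joint): Travel of the start button in m: 0 released, 0.004 fully down (from 0.003 it counts).
- green_cell_mid (a point): Middle of the green cell, a cylinder with a white band near its plus end: 26 mm diameter, 70 mm long including the plus button (10 mm diameter, 2.5 mm long), about 95 g. Its x axis runs along the cell towards the plus end; y and z turn as it rolls. It starts lying level in the tray.
- green_cell_plus (a point): Tip of the green cell's plus button, 35 mm from its middle along the cell's x. In the bay the spring clamps the cell between its ends hard enough for friction to hold it where it was let go, some mm too high; pressed from above with 10 to 15 N it goes down into the V saddles. Let go more than 2 mm aside of the axis it may stay aside.
- orange_cell_mid (a point): Middle of the orange cell, like the green one (same size); it lies in the other place of the tray and stays there.
- tray: Blue cell tray, fixed, 168 mm long (its x), 48 mm wide; origin mid underside. Two places end to end, middles 40 mm either side of the origin, V saddles 24 mm either side of each middle hold a cell's axis 26 mm above the origin. Floor 6 mm high, sides open for fingers; thin end walls and a divider (24 mm high) at x = 0 and +-80 mm.
- dispenser: Bystander: white dispenser bottle, 46 x 76 x 78 mm.
- screw_dish: Bystander: round dish of screws, 47 mm across, 10 mm high.

How it is judged:
By the outcome, as a careful person would: the job done as asked, in the order asked, and still so for the second after the job is handed in, with the robot touching nothing.
It also fails if it takes over 51 s, if anything falls off the work surface, if the arm or the gripper's body presses on something with over 40 N, if the wrist force passes 120 N, or if a joint passes its speed limit or range.

## Working session

There is one attempt and no reset: what is moved stays moved. The work goes in short steps, Python scripts to look and compute and a shell command to move; the robot and the scene stay as the last step left them, time stands still between calls to the robot, and variables do not carry over. Pictures are saved under pics/ and viewed, at most 10 in all, crops included, and the job is handed in when it is done.

```bash
ls; mkdir -p pics
cat > h.py <<'E'
import numpy as np, cv2
from cell import env
from scipy.spatial.transform import Rotation as R
def cam(n):
    c=env.read_camera(n); c['R']=cv2.Rodrigues(np.array(c['rvec'],float))[0]; c['t']=np.array(c['tvec'],float).reshape(3); return c
def ray(c,u,v):
    d=np.array([(u-c['cx'])/c['fx'],(v-c['cy'])/c['fy']]); s=d.copy()
    for _ in range(20): s=d/(1+c['k1']*(s@s))
    return -c['R'].T@c['t'], c['R'].T@np.array([s[0],s[1],1.])
def plane(c,u,v,z):
    o,d=ray(c,u,v); return o+d*(z-o[2])/d[2]
def dep(c,u,v):
    o,d=ray(c,u,v); return o+d*float(c['depth'][int(round(v)),int(round(u))])
def cloud(c,m):
    v,u=np.nonzero(m); return np.array([dep(c,a,b) for a,b in zip(u,v) if c['depth'][b,a]>0])
def tri(c1,p1,c2,p2):
    o1,d1=ray(c1,*p1);o2,d2=ray(c2,*p2)
    s=np.linalg.lstsq(np.c_[d1,-d2],o2-o1,rcond=None)[0]
    a,b=o1+d1*s[0],o2+d2*s[1]; return (a+b)/2, np.linalg.norm(a-b)
E
python3 - <<'E'
from h import *
for n in('top','side'):
    c=cam(n); cv2.imwrite(f'pics/{n}0.png',c['pixels']); print(n,-c['R'].T@c['t'],c['R'][2],c['fx'],c['k1'])
o=env.get_obs(); print(o['time_s'],o['tool_pos'],o['tool_rot'],o['grip_width'],env.hold_point_z)
E
```

```text
pics
top [0.34390486 0.21298505 0.92453705] [ 0.1253144  -0.00971113 -0.99206955] 411.61669038604066 -0.004298203731406301
side [ 0.29945742 -0.4798618   0.52383098] [ 0.16830647  0.82844755 -0.53417936] 403.4242148485554 -0.10265472525865574
0.1 [0.2712881  0.59011997 0.22157429] [-1.79899620e+02  6.47280348e-03  1.55320030e+02] 0.08697705153699217 0.0187
```

View pics/top0.png

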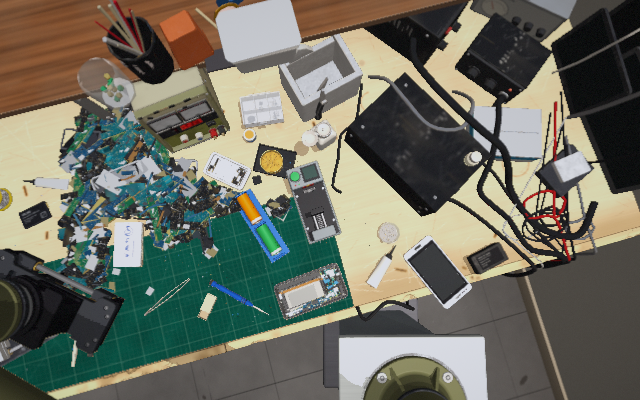

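View pics/side0.png

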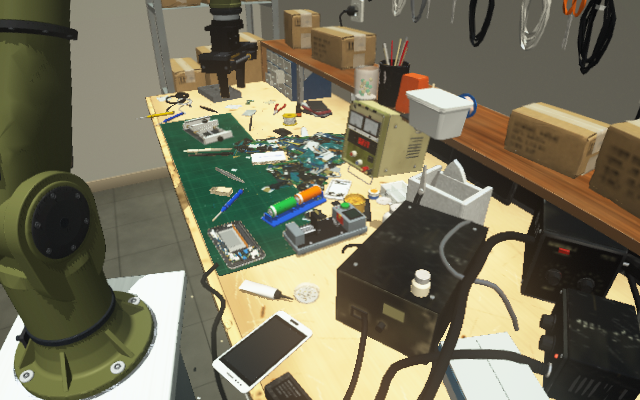

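The top view shows the tray at about (262,225), with the green cell at (270,240) and the orange at (250,207). The tester is at about (315,205), with its green button at (295,174). The side view shows the same layout, with the tray at (295,205) and the tester at (327,228).

Run:
```python
from h import *
t=cam('top'); s=cam('side')
a=cv2.resize(t['pixels'][150:260,220:350],None,fx=4,fy=4,interpolation=cv2.INTER_CUBIC)[:,:400*2]
b=cv2.resize(s['pixels'][170:260,250:380],None,fx=4,fy=4,interpolation=cv2.INTER_CUBIC)
cv2.imwrite('pics/topz.png',a); cv2.imwrite('pics/sidez.png',b)
for n,c in(('t',t),('s',s)):
    h=cv2.cvtColor(c['pixels'],cv2.COLOR_BGR2HSV)
    for nm,lo,hi in(('green',(45,120,90),(75,255,255)),('orange',(8,170,120),(20,255,255)),('blue',(100,150,100),(115,255,255))):
        m=cv2.inRange(h,lo,hi); k,l,st,ce=cv2.connectedComponentsWithStats(m)
        for i in range(1,k):
            if st[i,4]>25:
                q=np.median(cloud(c,l==i),0); print(n,nm,st[i],ce[i].round(1),q.round(3))
```

```text
t green [290 172   9   9  64] [294.4 176.1] [0.494 0.254 0.054]
t green [256 224  24  29 309] [267.5 237.6] [0.362 0.312 0.039]
t orange [159  10  49  33 752] [178.6  26.1] [0.707 0.436 0.284]
t orange [237 193  23  28 260] [247.9 206.6] [0.431 0.354 0.039]
t blue [ 74 149  13   9  58] [ 80.3 152.6] [0.555 0.736 0.02 ]
t blue [162 186  13   7  30] [168.9 189. ] [0.471 0.532 0.02 ]
t blue [ 77 190  19  14  96] [ 87.9 196.1] [0.456 0.711 0.019]
t blue [240 190  49  73 713] [264.8 229.1] [0.384 0.322 0.008]
t blue [105 193  23  21  90] [114.1 203.6] [0.437 0.655 0.019]
t blue [220 198  12   8  39] [225.6 200.4] [0.447 0.406 0.018]
t blue [143 202  21  11  30] [153.3 206. ] [0.435 0.564 0.021]
t blue [ 86 208  12  12  38] [ 91.7 215.6] [0.411 0.698 0.021]
t blue [209 218   3  19  26] [209.8 228. ] [0.386 0.443 0.008]
t blue [ 86 222  10   7  34] [ 90.6 224.4] [0.394 0.7   0.02 ]
t blue [152 237  12  10  43] [157.9 242.1] [0.353 0.551 0.015]
t blue [211 281  42  25 202] [230.8 293.2] [0.245 0.392 0.013]
s green [166 129  23  11 108] [176.4 134.2] [0.049 0.883 0.002]
s green [197 142  37  
[... 564 characters left out ...]
 246  13  14  99] [214.3 253.4] [0.207 0.194 0.002]
s orange [564   0  13  16 102] [570.1   7.5] [0.959 0.264 0.464]
s orange [581   0   5   8  27] [583.3   2.7] [0.965 0.239 0.478]
s orange [313  63  40  20 253] [334.2  72.1] [0.6   0.858 0.194]
s orange [396  73  33  40 632] [409.4  88.8] [0.688 0.432 0.263]
s orange [473 105  36  39 672] [493.  124.3] [0.877 0.316 0.193]
s orange [ 463  129  177  113 2400] [554.6 180.4] [0.835 0.044 0.193]
s orange [300 186  21  15 184] [310.4 192.6] [0.434 0.349 0.036]
s blue [460  94  17  21  55] [470.2 100.5] [0.828 0.362 0.246]
s blue [221 189  22  23 105] [231.6 200. ] [0.245 0.388 0.012]
s blue [262 192  64  35 526] [291.  212.5] [0.379 0.31  0.007]
```

View pics/topz.png

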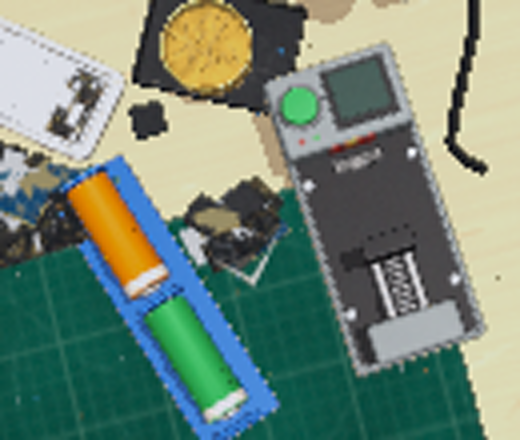

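View pics/sidez.png

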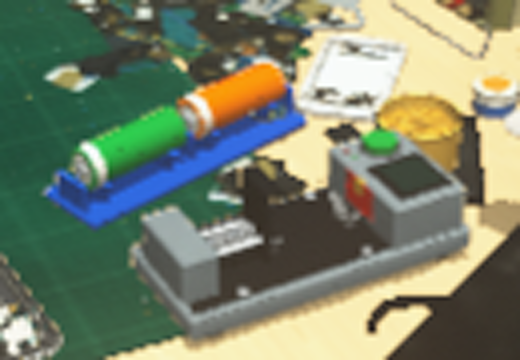

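Both crops agree. The green cell's white band (plus end) is at (225,402) in the top crop, so it points towards the robot. The tester's head is at (340,95) and its spring housing at (415,330), so the head points away from the robot. The cell therefore has to turn about 165°. I'll move above the tray with the tool yaw near 31°.

```bash
python3 -m jog '[{"dp":[-3,-4,0],"twist":10,"fingers":1},{"dp":[-7,-8,0],"twist":20,"fingers":1},{"dp":[-11,-13,0],"twist":30,"fingers":1},{"dp":[-15,-18,0],"twist":40,"fingers":1},{"dp":[-19.2,-22.6,0],"twist":51,"fingers":1},{"dp":[-19.2,-22.6,0],"twist":61,"fingers":1},{"dp":[-19.2,-22.6,0],"twist":71,"fingers":1},{"dp":[-19.2,-22.6,0],"twist":81,"fingers":1}]' 30
python3 -m jog '[{"dp":[0,0,0],"twist":10,"fingers":1},{"dp":[0,0,0],"twist":20,"fingers":1},{"dp":[0,0,0],"twist":30,"fingers":1},{"dp":[0,0,0],"twist":40,"fingers":1},{"dp":[0,0,0],"twist":43,"fingers":1}]'
python3 - <<'E'
from h import *
c=cam('wrist'); cv2.imwrite('pics/w1.png',c['pixels']); print(-c['R'].T@c['t'],c['R'],c['fx'],c['k1'])
o=env.get_obs(); print(o['time_s'],o['tool_pos'],o['tool_rot'],o['qpos'])
E
```

```text
time_s: 1.2
tool_pos: [0.3516, 0.3048, 0.2226]
tool_rot: [180.0, -0.0, 74.0]
force: [0.9, -0.1, 0.1]
grip_width: 0.0873
grasp_force: 0.0
time_s: 1.82
tool_pos: [0.3514, 0.3049, 0.2225]
tool_rot: [180.0, 0.0, 31.2]
force: [-0.7, 0.3, 0.1]
grip_width: 0.0869
grasp_force: 0.0
[0.41048217 0.34103628 0.38464444] [[ 5.16747267e-01 -8.56137949e-01 -2.70723399e-04]
 [-8.28859787e-01 -5.00361865e-01  2.50258782e-01]
 [-2.14391500e-01 -1.29096150e-01 -9.68178945e-01]] 288.35507815691716 -0.026198269746153646
1.875 [0.35146329 0.3049085  0.22246115] [1.79996683e+02 9.37585599e-03 3.11153549e+01] [ -50.13592346   -4.28403895    5.63665213  108.33680572    0.43446418
   75.93687343 -103.50520944]
```

View pics/w1.png

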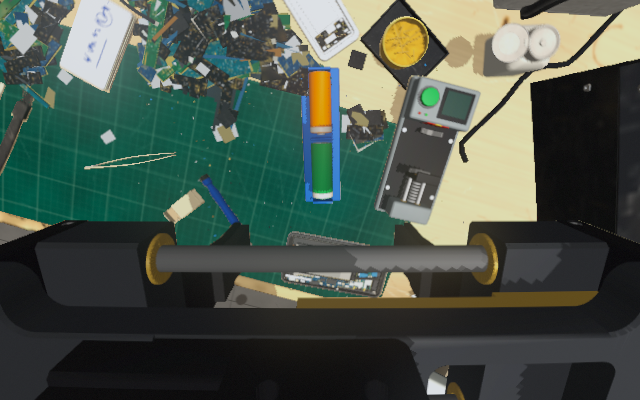

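The wrist view shows the tray at (320,135), with the green cell spanning rows 140–200 and the white band at (322,196). The tester is at (425,150), with its button at (430,97). Next I'll measure both from the wrist and top views.

```bash
cat > meas.py <<'E'
from h import *
C={n:cam(n) for n in('wrist','top','side')}
B={};G={}
for n,c in C.items():
    h=cv2.cvtColor(c['pixels'],cv2.COLOR_BGR2HSV)
    v,u=np.mgrid[0:400,0:640]
    f=c['depth'].ravel()
    s=cv2.undistortPoints(np.c_[u.ravel(),v.ravel()].astype(float)[:,None],np.array([[c['fx'],0,c['cx']],[0,c['fy'],c['cy']],[0,0,1]]),np.array([c['k1'],0,0,0.]))[:,0]
    P=((np.c_[s,np.ones(len(s))]*f[:,None]-c['t'])@c['R']).reshape(400,640,3)
    g=cv2.inRange(h,(45,120,70),(75,255,255))>0
    near=lambda q,r:np.hypot(P[...,0]-q[0],P[...,1]-q[1])<r
    b=g&near((.494,.254),.02)&(P[...,2]>.045); B[n]=(u[b].mean(),v[b].mean())
    k=g&near((.362,.312),.06)&(P[...,2]>.02); G[n]=k
    Q=P[near((.358,.310),.05)&(P[...,2]>.034)&(f.reshape(400,640)>0)]
    kq=P[k&(P[...,2]>.034)]
    d=np.array([np.cos(np.radians(31.2)),np.sin(np.radians(31.2))]);e=np.array([-d[1],d[0]])
    a=kq[:,:2]@d; print(n,'green along',a.min().round(4),a.max().round(4),'lat',np.median(kq[:,:2]@e).round(4),'ztop',np.percentile(kq[:,2],95).round(4), 'yaw',np.degrees(np.polyfit(a,kq[:,:2]@e,1)[0]).round(2)+31.2)
    a=Q[:,:2]@d; print('   all tall along',np.percentile(a,[0.5,99.5]).round(4))
    # tester: head and housing tops
    m=(P[...,2]>.041)&(P[...,2]<.051)&near((.445,.235),.115)
    K,l,st,ce=cv2.connectedComponentsWithStats(m.astype(np.uint8))
    for i in range(1,K):
        if st[i,4]>40:
            q=P[l==i]; r=cv2.minAreaRect((q[:,:2]*1000).astype(np.float32)); print('  tall',st[i,4],np.round(r[0],1),np.round(r[1],1),round(r[2],1),np.median(q[:,2]).round(4))
print('button wrist-top',tri(C['wrist'],B['wrist'],C['top'],B['top']),'top-side',tri(C['side'],B['side'],C['top'],B['top']))
def cen(k): v,u=np.nonzero(k); return u.mean(),v.mean()
print('green wrist-top',tri(C['wrist'],cen(G['wrist']),C['top'],cen(G['top'])))
E
python3 meas.py
```

```text
wrist green along 0.4445 0.5278 lat 0.0794 ztop 0.0425 yaw 32.78
   all tall along [0.4505 0.4931]
  tall 2382 [499.1 234.4] [46.3 72.5] 18.6 0.0492
  tall 71 [406.8 338.8] [12.4 10.5] 31.1 0.0418
  tall 199 [371.4 317.3] [43.3 10.2] 34.2 0.0418
  tall 738 [375.2 192.7] [22.4 50.3] 18.5 0.0488
top green along 0.4721 0.4721 lat 0.0675 ztop 0.0351 yaw 35.29
   all tall along [0.4185 0.5007]
  tall 597 [497.8 232.6] [46.3 71.4] 18.6 0.0483
  tall 214 [373.7 191.3] [21.5 49.2] 18.1 0.0478
side green along 0.4368 0.5016 lat 0.0729 ztop 0.0408 yaw 32.63
   all tall along [0.421 0.497]
  tall 388 [498.9 231.6] [47.5 70.9] 15.9 0.0471
  tall 181 [375.  190.2] [22.5 50.4] 22.8 0.0464
button wrist-top (array([0.49529047, 0.25428377, 0.05169959]), np.float64(0.0021594434225757583)) top-side (array([0.49464654, 0.25396488, 0.05118895]), np.float64(0.000647731771975274))
green wrist-top (array([3.64807093e-01, 3.08087836e-01, 3.46351266e-04]), np.float64(0.010419237457972089))meas.py:17: RankWarning: Polyfit may be poorly conditioned
  a=kq[:,:2]@d; print(n,'green along',a.min().round(4),a.max().round(4),'lat',np.median(kq[:,:2]@e).round(4),'ztop',np.percentile(kq[:,2],95).round(4), 'yaw',np.degrees(np.polyfit(a,kq[:,:2]@e,1)[0]).round(2)+31.2)
```

Run:
```python
from h import *
d=np.array([np.cos(np.radians(31.2)),np.sin(np.radians(31.2))]);e=np.array([-d[1],d[0]])
for n in('wrist','top'):
    c=cam(n); h=cv2.cvtColor(c['pixels'],cv2.COLOR_BGR2HSV).astype(int)
    # sample along the cell's crest line: colour vs along
    out=[]
    for a in np.arange(.405,.53,.002):
        p=np.r_[a*d+.0793*e,.039]; q=cv2.projectPoints(p[None],np.array(c['rvec']),np.array(c['tvec']),np.array([[c['fx'],0,c['cx']],[0,c['fy'],c['cy']],[0,0,1]]),np.array([c['k1'],0,0,0.]))[0].ravel()
        H,S,V=h[int(round(q[1])),int(round(q[0]))]; z=dep(c,*q)[2]
        out.append(f"{a*1000:.0f}:{H},{S},{V},{z*1000:.0f}")
    print(n,' '.join(out))
o=env.get_obs()['tool_pos']; print(o[:2]@d,o[:2]@e)
```

```text
wrist 405:83,213,86,3 407:83,201,89,2 409:83,185,95,2 411:83,186,96,3 413:83,195,94,3 415:84,205,91,3 417:84,203,93,3 419:84,209,94,4 421:84,196,95,5 423:84,211,93,3 425:84,211,93,3 427:84,208,92,3 429:84,213,91,2 431:104,214,173,26 433:106,198,162,24 435:106,191,91,18 437:79,17,208,42 439:105,9,223,43 441:103,10,223,42 443:81,19,214,41 445:70,203,182,43 447:70,200,131,41 449:71,200,130,42 451:70,197,131,42 453:71,196,130,41 455:71,195,131,42 457:70,193,131,42 459:71,193,131,41 461:70,189,132,385 463:70,189,131,42 465:70,191,131,41 467:70,189,132,42 469:70,189,132,41 471:70,185,132,41 473:69,182,133,43 475:69,182,132,41 477:70,180,133,41 479:69,182,133,42 481:69,178,133,42 483:69,176,133,41 485:69,174,133,42 487:69,171,133,42 489:69,172,132,41 491:68,168,132,41 493:69,169,133,43 495:68,165,133,41 497:68,163,133,42 499:68,163,133,41 501:68,162,132,40 503:68,159,128,42 505:62,33,125,39 507:109,143,146,8 509:109,164,143,27 511:110,151,127,10 513:110,154,147,9 515:113,22,148,33 517:15,104,176,42 519:17,22,189,41 521:18,20,189,43 523:16,47,188,43 525:14,209,183,41 527:21,255,220,42 529:21
[... 458 characters left out ...]
123,638 455:29,85,123,640 457:28,85,108,639 459:28,86,107,639 461:28,79,55,638 463:31,88,64,639 465:31,88,64,639 467:30,90,65,638 469:30,76,54,633 471:30,96,53,632 473:28,87,53,623 475:30,87,53,633 477:28,85,54,626 479:28,87,53,625 481:30,80,54,617 483:32,90,54,617 485:32,90,54,617 487:30,85,66,608 489:31,85,78,610 491:29,86,95,609 493:29,85,99,611 495:29,85,99,611 497:28,87,100,612 499:29,88,98,611 501:28,88,101,613 503:28,88,99,613 505:28,83,104,614 507:27,87,100,616 509:29,87,97,616 511:28,84,82,615 513:30,87,79,616 515:30,87,79,616 517:29,91,81,615 519:27,82,65,616 521:26,57,67,617 523:26,57,67,617 525:160,14,56,613 527:165,9,58,615 529:150,5,50,614
0.4586929127059706 0.07884395161957243
```

```bash
python3 -m jog '[{"dp":[1.35,0,5],"twist":0,"fingers":0.6},{"dp":[1.35,0,10],"twist":0,"fingers":0.6},{"dp":[1.35,0,15],"twist":0,"fingers":0.6},{"dp":[1.35,0,19],"twist":0,"fingers":0.6},{"dp":[1.35,0,21.3],"twist":0,"fingers":0.6},{"dp":[1.35,0,21.3],"twist":0,"fingers":0.2},{"dp":[1.35,0,21.3],"twist":0,"fingers":0.2},{"dp":[1.35,0,21.3],"twist":0,"fingers":0.2}]' 30
python3 -m jog '[{"dp":[0,0,0],"twist":0,"fingers":0.2},{"dp":[0,0,-4],"twist":0,"fingers":0.2},{"dp":[0,0,-8],"twist":0,"fingers":0.2},{"dp":[0,0,-8],"twist":0,"fingers":0.2}]'
```

```text
time_s: 3.12
tool_pos: [0.3644, 0.3133, 0.0111]
tool_rot: [-180.0, -0.2, 31.3]
force: [-0.2, -0.7, 0.3]
grip_width: 0.0302
grasp_force: 0.0
time_s: 3.62
tool_pos: [0.3653, 0.3143, 0.0933]
tool_rot: [-179.9, -0.5, 31.3]
force: [0.0, -0.1, -1.1]
grip_width: 0.0247
grasp_force: 29.9
```

```bash
python3 -m jog '[{"dp":[0.5,2,0],"twist":-10.6,"fingers":0.2},{"dp":[1,4.5,0],"twist":-21,"fingers":0.2},{"dp":[1.5,7,0],"twist":-31.5,"fingers":0.2},{"dp":[2,9.5,0],"twist":-42,"fingers":0.2},{"dp":[2.5,12,0],"twist":-52.5,"fingers":0.2},{"dp":[2.8,12.9,0],"twist":-63,"fingers":0.2},{"dp":[2.8,12.9,0],"twist":-73.5,"fingers":0.2},{"dp":[2.8,12.9,0],"twist":-84,"fingers":0.2}]'
python3 -m jog '[{"dp":[0,0,0],"twist":-10.6,"fingers":0.2},{"dp":[0,0,0],"twist":-21,"fingers":0.2},{"dp":[0,0,0],"twist":-31.5,"fingers":0.2},{"dp":[0,0,0],"twist":-42,"fingers":0.2},{"dp":[0,0,0],"twist":-52.5,"fingers":0.2},{"dp":[0,0,0],"twist":-63,"fingers":0.2},{"dp":[0,0,0],"twist":-73.5,"fingers":0.2},{"dp":[0,0,0],"twist":-83.3,"fingers":0.2}]'
python3 - <<'E'
from h import *
import time
o=env.get_obs(); print(o['time_s'],o['tool_pos'],o['tool_rot'],o['qpos'],o['grip_width'])
c=cam('wrist'); s=cam('side')
cv2.imwrite('pics/w2.png',np.vstack([c['pixels'][0:260],cv2.resize(s['pixels'][140:270,220:410],(640,438))])[:600])
E
```

```text
time_s: 4.62
tool_pos: [0.4535, 0.2159, 0.0885]
tool_rot: [-179.9, 0.0, 115.6]
force: [-0.4, 0.6, -0.5]
grip_width: 0.0251
grasp_force: 29.9
time_s: 5.62
tool_pos: [0.4534, 0.2161, 0.0885]
tool_rot: [-180.0, -0.1, -161.1]
force: [0.0, -1.4, -0.4]
grip_width: 0.0252
grasp_force: 29.9
5.625 [0.45341726 0.21614437 0.08854233] [-1.79991892e+02 -8.04464948e-02 -1.61054694e+02] [-32.08804175   7.00209612   3.79836122 113.02917739  -0.53982341
  60.06575075  80.89742017] 0.025160999279402758
```

View pics/w2.png

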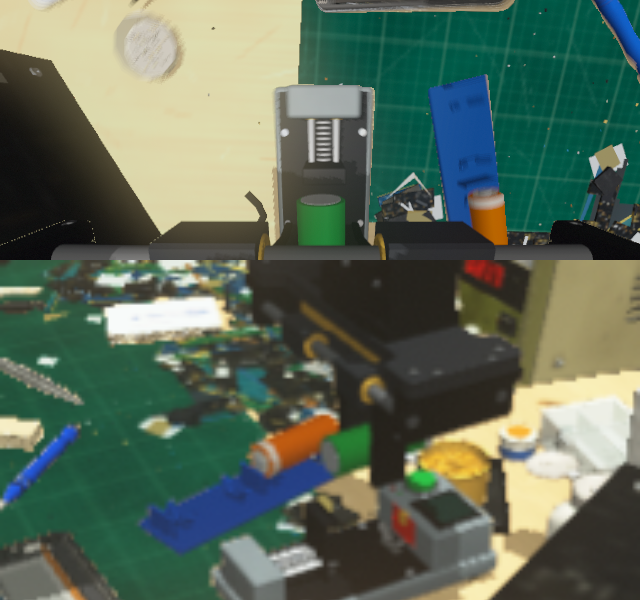

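The wrist view shows the held cell's flat end at (321,200), with the tester's housing at (322,100) and its sprung contact and hood at (322,170) roughly in line. Side view confirms the cell is level above the bay. Now I'll measure the tester axis against the cell.

```bash
cat > rel.py <<'E'
from h import *
def pts(c):
    v,u=np.mgrid[0:400,0:640]
    s=cv2.undistortPoints(np.c_[u.ravel(),v.ravel()].astype(float)[:,None],np.array([[c['fx'],0,c['cx']],[0,c['fy'],c['cy']],[0,0,1]]),np.array([c['k1'],0,0,0.]))[:,0]
    return ((np.c_[s,np.ones(len(s))]*c['depth'].reshape(-1,1)-c['t'])@c['R']).reshape(400,640,3)
def run():
    c=cam('wrist'); o=env.get_obs(); P=pts(c); ok=c['depth']>0
    T=(P-o['tool_pos'])@R.from_euler('xyz',o['tool_rot'],degrees=True).as_matrix()  # tool coords
    T=T.reshape(400,640,3); h=cv2.cvtColor(c['pixels'],cv2.COLOR_BGR2HSV)
    row=np.mgrid[0:400,0:640][0]
    g=(cv2.inRange(h,(45,100,50),(78,255,255))>0)&ok&(abs(T[...,1])<.025)&(T[...,2]<.03)&(row<243)
    return c,o,P,T,h,g,ok
if __name__=='__main__':
    c,o,P,T,h,g,ok=run(); np.set_printoptions(suppress=True,precision=4)
    q=T[g]; print('cell n',len(q),'x',np.percentile(q[:,0],[1,50,99]),'y',np.percentile(q[:,1],[1,50,99]),'z',np.percentile(q[:,2],[1,50,99]))
    for x0 in np.arange(.012,.034,.004):
        k=q[abs(q[:,0]-x0)<.002]
        if len(k): print('  x',round(x0,3),'y',k[:,1].min(),k[:,1].max(),'mid',(k[:,1].min()+k[:,1].max())/2,'ztop',np.percentile(k[:,2],2))
    for nm,lo,hi in(('housing',.040,.053),):
        m=ok&(P[...,2]>lo)&(P[...,2]<hi)&(abs(T[...,1])<.06)&(T[...,0]>.06)&(T[...,0]<.14)
        q=T[m]; r=cv2.minAreaRect((q[:,:2]*1000).astype(np.float32)); print(nm,len(q),r,'z',np.median(P[m][:,2]))
        for x0 in np.arange(.075,.1,.005):
            k=q[abs(q[:,0]-x0)<.002]
            if len(k): print('  x',round(x0,3),'mid',(k[:,1].min()+k[:,1].max())/2, k[:,1].max()-k[:,1].min())
    m=ok&(P[...,2]>.014)&(P[...,2]<.030)&(abs(T[...,1])<.05)&(T[...,0]>.02)&(T[...,0]<.14)
    q=T[m]
    for x0 in np.arange(.04,.115,.01):
        k=q[abs(q[:,0]-x0)<.002]
        if len(k): print('  deck x',round(x0,3),'edges',k[:,1].min(),k[:,1].max(),'mid',(k[:,1].min()+k[:,1].max())/2)
    # hood: column profile
    m=ok&(P[...,2]>.054)&(P[...,2]<.075)&(abs(T[...,1])<.025)&(T[...,0]>.035)&~g
    q=T[m]; print('hood',len(q), q.min(0) if len(q) else '', q.max(0) if len(q) else '', P[m][:,2].mean() if len(q) else '')
E
python3 rel.py
```

```text
cell n 1855 x [0.0086 0.0197 0.0289] y [-0.0119  0.0002  0.012 ] z [-0.0314 -0.0287 -0.0206]
  x 0.012 y -0.011702107109402093 0.012271579032049305 mid 0.00028473596132360616 ztop -0.0312389323942432
  x 0.016 y -0.012223826193689894 0.012136183039154624 mid -4.3821577267635047e-05 ztop -0.03128785981430291
  x 0.02 y -0.012132427629902982 0.011983459267696178 mid -7.44841811034019e-05 ztop -0.031107531666816658
  x 0.024 y -0.011974391218474819 0.011930793444131352 mid -2.1798887171733602e-05 ztop -0.031202377326457625
  x 0.028 y -0.01229567116504974 0.012191182510816828 mid -5.224432711645622e-05 ztop -0.031318473682155255
housing 2567 ((76.4144287109375, 2.4780750274658203), (50.0118408203125, 32.54830551147461), 89.81961059570312) z 0.048776583880126276
  x 0.075 mid 0.0024853659125704496 0.0500178746440163
  x 0.08 mid 0.002373012283415599 0.049464867943412316
  x 0.085 mid 0.0023928676282572846 0.04912868785930355
  x 0.09 mid 0.002296706373876344 0.04879507217195257
  deck x 0.04 edges -0.03537946063504836 0.040319812954500454 mid 0.002470176159726046
  deck x 0.05 edges -0.03570590688534544 0.03951174809689699 mid 0.0019029206057757757
  deck x 0.06 edges -0.03527175729150272 0.040040492179410095 mid 0.002384367443953688
  deck x 0.07 edges -0.03472041123086087 0.04042655933402587 mid 0.0028530740515824993
  deck x 0.08 edges -0.035387242830248404 0.03989197348337027 mid 0.0022523653265609338
  deck x 0.09 edges -0.034961257085114446 0.04028490663242349 mid 0.0026618247736545225
hood 409 [ 0.0351 -0.0115  0.0187] [0.0394 0.0163 0.0348] 0.06592837764921099
```

Run:
```python
from rel import *
c,o,P,T,h,g,ok=run(); np.set_printoptions(suppress=True,precision=4)
m=ok&(P[...,2]>.058)&(P[...,2]<.072)&(abs(T[...,1])<.025)&(T[...,0]>.02)&(T[...,0]<.06)&(h[...,2]<90)&~g
q=T[m]; print(len(q),np.percentile(q,[1,5,50,95,99],axis=0)); print(np.median(P[m][:,2]))
m=ok&(P[...,2]>.043)&(P[...,2]<.053)&(abs(T[...,1]-.002)<.02)&(T[...,0]>.055)&(T[...,0]<.12)&(h[...,2]>100)
print('housing x',np.percentile(T[m][:,0],[0.5,99.5]))
```

```text
770 [[ 0.0286 -0.0114  0.0194]
 [ 0.0289 -0.01    0.0199]
 [ 0.0342  0.0028  0.021 ]
 [ 0.0393  0.0145  0.0282]
 [ 0.0394  0.0157  0.0299]]
0.06796338693271947
housing x [0.0704 0.0925]
```

Relative to the tool, the tester axis is offset +2.4 mm in y with under 0.3° of yaw error, and the tool stands 8.6 mm to +x of bay. Next I'll move the cell so its plus end is over the head, then lower it lightly onto the head's edge so it tilts in the pads.

```bash
python3 -m jog '[{"dp":[-0.75,0.24,1],"twist":0,"fingers":0.2},{"dp":[-0.75,0.24,3],"twist":0,"fingers":0.2},{"dp":[-0.75,0.24,4.1],"twist":0,"fingers":0.2},{"dp":[-0.75,0.24,4.1],"twist":0,"fingers":0.2}]' 30
python3 -m jog '[{"dp":[0,0,0],"twist":0,"fingers":0.2},{"dp":[0,0,0.2],"twist":0,"fingers":0.2},{"dp":[0,0,0.4],"twist":0,"fingers":0.2},{"dp":[0,0,0.6],"twist":0,"fingers":0.2},{"dp":[0,0,0.75],"twist":0,"fingers":0.2},{"dp":[0,0,0.9],"twist":0,"fingers":0.2},{"dp":[0,0,0.9],"twist":0,"fingers":0.2}]' 10
python3 -c "
from h import *
s=cam('side'); cv2.imwrite('pics/s3.png',cv2.resize(s['pixels'][160:260,265:395],None,fx=5,fy=5,interpolation=cv2.INTER_CUBIC))
o=env.get_obs(); print(o['tool_pos'],o['tool_rot'])"
```

```text
time_s: 6.32
tool_pos: [0.4596, 0.2208, 0.0473]
tool_rot: [-180.0, -0.1, -161.4]
force: [-0.3, -0.2, -0.9]
grip_width: 0.0258
grasp_force: 29.9
time_s: 7.2
tool_pos: [0.46, 0.2212, 0.0395]
tool_rot: [180.0, -0.0, -161.4]
force: [-4.0, 0.4, 3.7]
grip_width: 0.0255
grasp_force: 10.0
[0.46002875 0.22118802 0.03952333] [ 1.79991749e+02 -3.30212069e-02 -1.61371072e+02]
```

View pics/s3.png

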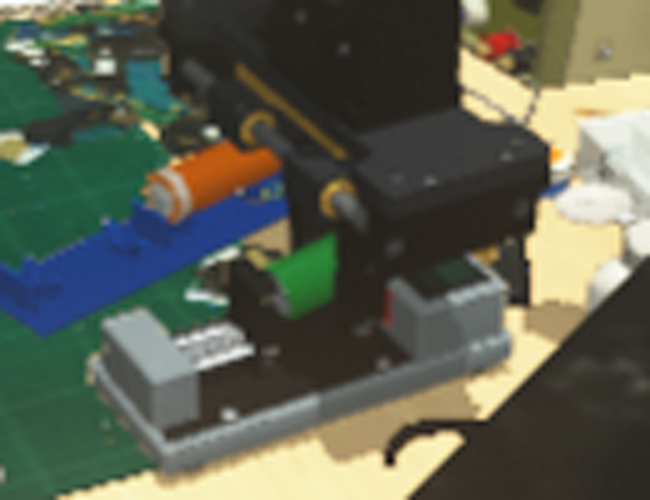

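The side view shows the green cell at (305,275) tilted, with its flat end down in front of the hood. I'll measure the tilt and the flat end's height and position against the hood.

```bash
cat > tilt.py <<'E'
from rel import *
c,o,P,T,h,g,ok=run(); np.set_printoptions(suppress=True,precision=4)
q=T[g&(abs(T[...,1])<.004)]
cr=np.array([[x0,np.percentile(k[:,2],10)] for x0 in np.arange(.006,.04,.002) for k in [q[abs(q[:,0]-x0)<.001]] if len(k)>3])
print(cr.T); q2=T[g]
k=cr[:,0]<cr[-1,0]-.004
if k.sum()>2: print('tilt',np.degrees(np.arctan(np.polyfit(*cr[k].T,1)[0])))
print('flat end x',np.percentile(q2[:,0],99.5),'y',np.percentile(q2[:,1],[1,99]))
m=ok&(P[...,2]>.058)&(P[...,2]<.072)&(abs(T[...,1])<.02)&(T[...,0]>.01)&(T[...,0]<.07)&(h[...,2]<90)&~g
if m.sum(): print('hood x',np.percentile(T[m][:,0],[1,99]),'z',np.median(T[m][:,2]))
m=ok&(P[...,2]>.043)&(P[...,2]<.053)&(abs(T[...,1])<.04)&(T[...,0]>.045)&(T[...,0]<.13)&(h[...,2]>100)
r=T[m]; print('housing x',np.percentile(r[:,0],[.5,99.5]),'y',np.percentile(r[:,1],[.5,99.5]))
print(o['time_s'],o['tool_pos'],o['tool_rot'],o['force'],o['grip_width'])
E
python3 tilt.py
```

```text
[[ 0.01    0.012   0.014   0.016   0.018   0.02    0.022   0.024   0.026
   0.028   0.03  ]
 [-0.0301 -0.0298 -0.0296 -0.0295 -0.0288 -0.0286 -0.028  -0.0274 -0.0276
  -0.027  -0.0266]]
tilt 10.658582716245835
flat end x 0.030911647844500793 y [-0.0117  0.013 ]
hood x [0.0101 0.0472] z -0.02839358050359858
housing x [0.0789 0.1   ] y [-0.0246  0.0242]
7.3 [0.4601 0.2212 0.0396] [ 179.993   -0.023 -161.375] [-4.3126  0.038   4.2257] 0.025504757863075794
```

```bash
python3 -m jog '[{"dp":[0,0,0.15],"twist":0,"fingers":0.2},{"dp":[0,0,0.3],"twist":0,"fingers":0.2},{"dp":[0,0,0.3],"twist":0,"fingers":0.2}]' 10; python3 tilt.py
```

```text
time_s: 7.68
tool_pos: [0.4602, 0.2209, 0.0362]
tool_rot: [-180.0, -0.0, -161.4]
force: [-3.3, -2.0, 2.2]
grip_width: 0.0253
grasp_force: 10.0
[[ 0.01    0.012   0.014   0.016   0.018   0.02    0.022   0.024   0.026
   0.028   0.03    0.032 ]
 [-0.0296 -0.0295 -0.0287 -0.028  -0.0274 -0.027  -0.0261 -0.0256 -0.0247
  -0.0241 -0.0234 -0.0226]]
tilt 17.632351493827972
flat end x 0.03195041325780172 y [-0.012   0.0132]
hood x [0.0102 0.0473] z -0.03165101379964358
housing x [0.0788 0.0996] y [-0.0244  0.0244]
7.725 [0.4603 0.221  0.0363] [-179.99     -0.0177 -161.3805] [-2.7188 -0.9584  3.1135] 0.02546520883036313
```

```bash
python3 -m jog '[{"dp":[0,0,0],"twist":0,"fingers":0.2},{"dp":[0,0,0],"twist":0,"fingers":0.2},{"dp":[0.5,0,0],"twist":0,"fingers":0.2},{"dp":[1.0,0,0],"twist":0,"fingers":0.2},{"dp":[1.4,0,0],"twist":0,"fingers":0.2},{"dp":[1.7,0,0],"twist":0,"fingers":0.2},{"dp":[2.0,0,0],"twist":0,"fingers":0.2},{"dp":[2.0,0,0],"twist":0,"fingers":0.2}]' 40; python3 tilt.py
```

```text
time_s: 8.72
tool_pos: [0.4449, 0.2159, 0.0377]
tool_rot: [180.0, 0.5, -161.4]
force: [6.7, 2.4, -4.4]
grip_width: 0.0252
grasp_force: 40.0
[[ 0.01    0.012   0.014   0.016   0.018   0.02    0.022   0.024   0.026 ]
 [-0.03   -0.0296 -0.0287 -0.028  -0.0275 -0.0268 -0.0261 -0.0256 -0.031 ]]
tilt 18.16985085003607
flat end x 0.026510540690302023 y [-0.012   0.0124]
hood x [0.0101 0.037 ] z -0.03045759964250602
housing x [0.0621 0.0839] y [-0.0244  0.0243]
8.775 [0.4449 0.2159 0.0377] [ 179.9654    0.4843 -161.3895] [ 6.9274  1.4809 -3.8027] 0.024959577010890893
```

```bash
python3 -m jog '[{"dp":[0.3,0,0.1],"twist":0,"fingers":0.2},{"dp":[0.6,0,0.15],"twist":0,"fingers":0.2},{"dp":[0.9,0,0.15],"twist":0,"fingers":0.2},{"dp":[1.1,0,0.15],"twist":0,"fingers":0.2},{"dp":[1.1,0,0.15],"twist":0,"fingers":0.2}]' 40; python3 tilt.py
```

```text
time_s: 9.4
tool_pos: [0.4372, 0.2134, 0.0375]
tool_rot: [179.9, 0.8, -161.4]
force: [12.5, 3.6, -2.2]
grip_width: 0.0249
grasp_force: 40.0
[[ 0.01    0.012   0.014   0.016   0.018   0.02    0.022   0.024   0.026 ]
 [-0.0298 -0.0297 -0.0292 -0.0283 -0.0276 -0.0271 -0.0261 -0.0259 -0.0315]]
tilt 17.899911061342234
flat end x 0.026056753797653338 y [-0.0119  0.0124]
hood x [0.0101 0.0366] z -0.030821779410544158
housing x [0.0539 0.0754] y [-0.0245  0.0241]
9.45 [0.4372 0.2133 0.0375] [ 179.934     0.8099 -161.4051] [11.1329  3.0996 -3.1224] 0.025043551506078888
```

```bash
python3 -m jog '[{"dp":[0.05,0,0.3],"twist":0,"fingers":0.2},{"dp":[0.05,0,0.6],"twist":0,"fingers":0.2},{"dp":[0.05,0,0.9],"twist":0,"fingers":0.2},{"dp":[0.05,0,1.1],"twist":0,"fingers":0.2},{"dp":[0.05,0,1.1],"twist":0,"fingers":0.2}]' 28; python3 tilt.py
```

```text
time_s: 10.07
tool_pos: [0.4368, 0.2134, 0.027]
tool_rot: [179.9, 0.8, -161.4]
force: [10.1, 2.8, 2.0]
grip_width: 0.0252
grasp_force: 28.0
[[ 0.01    0.012   0.014   0.016   0.018   0.022 ]
 [-0.0318 -0.0329 -0.0326 -0.0327 -0.0325 -0.0417]]
tilt -7.468527207700101
flat end x 0.13434794166746722 y [-0.0178  0.012 ]
hood x [0.0222 0.0329] z -0.04120575165726717
housing x [0.0538 0.0753] y [-0.0247  0.0238]
10.125 [0.4368 0.2134 0.027 ] [ 179.9197    0.8033 -161.4095] [9.8949 2.2694 1.402 ] 0.02499745196803146
```

The cell has already levelled about 3.6 mm above its seat, with the carriage back around 0.010–0.011. I'll go on down.

```bash
python3 -m jog '[{"dp":[0.1,0,0.15],"twist":0,"fingers":0.2},{"dp":[0.1,0,0.3],"twist":0,"fingers":0.2},{"dp":[0.1,0,0.4],"twist":0,"fingers":0.2},{"dp":[0.1,0,0.4],"twist":0,"fingers":0.2}]' 28; python3 tilt.py
python3 -c "
from h import *
s=cam('side');c=cam('wrist'); a=cv2.resize(s['pixels'][170:250,265:385],None,fx=5,fy=5,interpolation=cv2.INTER_CUBIC); b=c['pixels'][80:270,200:440]; b=cv2.resize(b,(252,200)); 
z=np.zeros((200,600,3),np.uint8); z[:,:252]=b; cv2.imwrite('pics/s4.png',np.vstack([a,z]))"
```

```text
time_s: 10.62
tool_pos: [0.4364, 0.2132, 0.0238]
tool_rot: [179.9, 0.9, -161.4]
force: [9.6, 2.1, 5.5]
grip_width: 0.0254
grasp_force: 28.1
[[ 0.01    0.012   0.014   0.016   0.022 ]
 [-0.0317 -0.0332 -0.0333 -0.0333 -0.0453]]
tilt -13.534254967748886
flat end x 0.13364130901888616 y [-0.0179  0.012 ]
hood x [0.0218 0.0325] z -0.04445781118399689
housing x [0.0533 0.0747] y [-0.0245  0.0241]
10.675 [0.4364 0.2132 0.0238] [ 179.9143    0.8532 -161.4297] [8.5452 1.899  5.6805] 0.025181456594033497
```

View pics/s4.png

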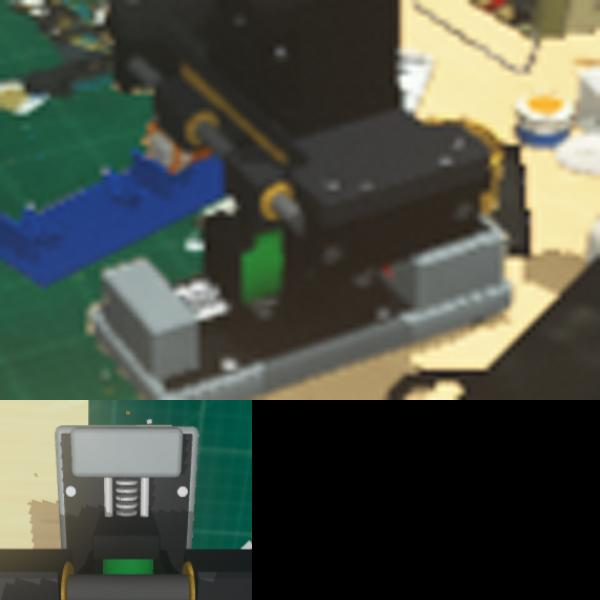

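The side view shows the green cell at (262,265) down between the sprung contact and the red plus contact. The wrist crop shows it centred under the hood. I'll ease it onto the plus contact, release, rise and look.

```bash
python3 -m jog '[{"dp":[-0.15,0,0],"twist":0,"fingers":0.2},{"dp":[-0.3,0,0],"twist":0,"fingers":0.2},{"dp":[-0.3,0,0],"twist":0,"fingers":0.2},{"dp":[-0.3,0,0],"twist":0,"fingers":0.5},{"dp":[-0.3,0,0],"twist":0,"fingers":0.5},{"dp":[-0.3,0,0],"twist":0,"fingers":0.5}]' 28
python3 -m jog '[{"dp":[0,0,-2],"twist":0,"fingers":0.5},{"dp":[0,0,-5],"twist":0,"fingers":0.5},{"dp":[3,0,-9],"twist":0,"fingers":0.3},{"dp":[7,0,-11],"twist":0,"fingers":0},{"dp":[7,0,-11],"twist":0,"fingers":0},{"dp":[7,0,-11],"twist":0,"fingers":0}]'
python3 -c "
from h import *
s=cam('side');c=cam('wrist'); cv2.imwrite('pics/s5.png',np.vstack([cv2.resize(s['pixels'][175:245,280:380],(500,350),interpolation=cv2.INTER_CUBIC),cv2.resize(c['pixels'][50:250,200:450],(500,250)) if 0 else cv2.resize(c['pixels'][100:250,170:470],(500,250))]))
o=env.get_obs(); print(o['tool_pos'],o['tool_rot'],o['qpos'])"
```

```text
time_s: 11.52
tool_pos: [0.4353, 0.2165, 0.0234]
tool_rot: [179.7, 0.5, -161.3]
force: [0.2, 7.5, 11.9]
grip_width: 0.0418
grasp_force: 5.5
time_s: 12.28
tool_pos: [0.3665, 0.1895, 0.1302]
tool_rot: [180.0, 0.1, -161.4]
force: [0.4, 0.1, -0.2]
grip_width: 0.0112
grasp_force: 0.0
[0.36642555 0.18935965 0.12952239] [-1.79988677e+02 -3.31661975e-02 -1.61395781e+02] [-33.43598585  -6.67601567   2.27067233 121.55074194   0.2950454
  65.155205    77.29939859]
```

View pics/s5.png

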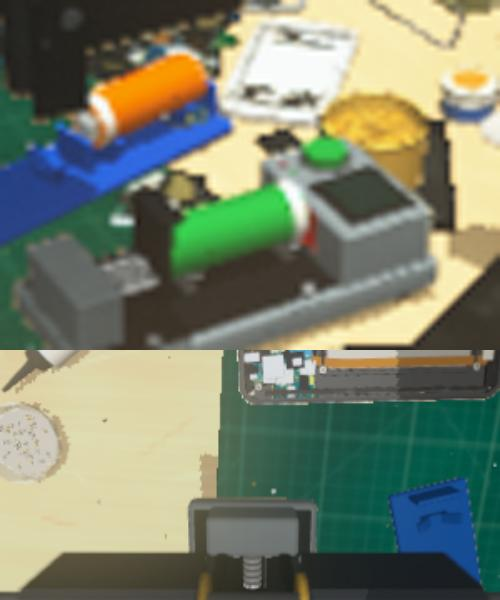

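The side crop shows the green cell lying between the black contact and the red plus contact, with the white band at the head. Now I'll measure its height, slope and lateral position.

```bash
cat > chk.py <<'E'
from rel import *
np.set_printoptions(suppress=True,precision=1)
u=np.array([np.cos(np.radians(18.6)),np.sin(np.radians(18.6))]);w=np.array([-u[1],u[0]]);b0=np.array([.4446,.2160])
for n in('side','top'):
    c=cam(n);P=pts(c);ok=c['depth']>0;h=cv2.cvtColor(c['pixels'],cv2.COLOR_BGR2HSV)
    X=(P[...,:2]-b0)@u*1000;Y=(P[...,:2]-b0)@w*1000;Z=P[...,2]*1000-40
    g=(cv2.inRange(h,(45,100,60),(75,255,255))>0)&ok&(abs(X)<40)&(abs(Y)<18)&(Z>-12)&(Z<25)
    print(n,g.sum())
    if g.sum()<30: continue
    q=np.c_[X[g],Y[g],Z[g]]
    for x0 in range(-32,30,6):
        k=q[abs(q[:,0]-x0)<3]
        if len(k)>6:
            # circle fit, r=13
            from scipy.optimize import least_squares
            s=least_squares(lambda p:np.hypot(k[:,1]-p[0],k[:,2]-p[1])-13,[0,0],loss='soft_l1').x
            print(' x',x0,len(k),'ztop',np.percentile(k[:,2],95),'axis y,z',s)
    for nm,lo,hi in(('head',38,78),('housing',-82,-64)):
        m=ok&(X>lo)&(X<hi)&(abs(Y)<34)&(abs(Z-6)<4); print(' ',nm,m.sum(),np.median(Z[m]),'Y',np.percentile(Y[m],[2,98]))
    m=ok&(X>-60)&(X<-15)&(abs(Y)<14)&(Z>19)&(Z<30); print('  hood X',np.percentile(X[m],[2,98]) if m.sum()>5 else m.sum())
E
python3 chk.py
```

```text
side 281
 x -32 13 ztop 11.821967640628888 axis y,z [-0.4  1.7]
 x -26 27 ztop 13.497328319647933 axis y,z [-0.7  1.1]
 x -20 27 ztop 14.285531580833362 axis y,z [0.  1.4]
 x -14 36 ztop 14.627936289393846 axis y,z [-0.6  1. ]
 x -8 29 ztop 14.062617721760638 axis y,z [-0.7  1.1]
 x -2 30 ztop 14.41603813185859 axis y,z [-0.3  1.2]
 x 4 27 ztop 14.13514152557015 axis y,z [-0.7  1.1]
 x 10 30 ztop 15.054562608085739 axis y,z [-0.4  1.4]
 x 16 28 ztop 14.583907775728871 axis y,z [-0.3  1.5]
 x 22 24 ztop 14.713301700989742 axis y,z [-0.4  1. ]
  head 264 7.425330282857104 Y [-32.7  29.8]
  housing 133 6.994724044827912 Y [-26.6  20.5]
  hood X [-40.6 -30.7]
top 77
 x 10 22 ztop 16.057127764402154 axis y,z [0.  1.7]
 x 16 33 ztop 16.42501340394549 axis y,z [-0.8  2.4]
 x 22 22 ztop 16.92180389238485 axis y,z [-0.5  2.2]
  head 404 8.273224687584875 Y [-33.1  33.1]
  return _methods._mean(a, axis=axis, dtype=dtype,
  ret = ret.dtype.type(ret / rcount)
Traceback (most recent call last):
  File "chk.py", line 19, in <module>
    m=ok&(X>lo)&(X<hi)&(abs(Y)<34)&(abs(Z-6)<4); print(' ',nm,m.sum(),np.median(Z[m]),'Y',np.percentile(Y[m],[2,98]))
                                                                                          ~~~~~~~~~~~~~^^^^^^^^^^^^^
IndexError: index -1 is out of bounds for axis 0 with size 0
```

Allowing for the view's bias of about 1.2 mm, the cell is level, nearly home and within 0.7 mm of the axis. I'll press it down with closed fingertips.

```bash
python3 -m jog '[{"dp":[-4.5,0,1],"twist":0,"fingers":0},{"dp":[-8.65,0,3],"twist":0,"fingers":0},{"dp":[-8.65,0,5.5],"twist":0,"fingers":0},{"dp":[-8.65,0,7],"twist":0,"fingers":0},{"dp":[-8.65,0,7.4],"twist":0,"fingers":0},{"dp":[-8.65,0,7.6],"twist":0,"fingers":0},{"dp":[-8.65,0,7.6],"twist":0,"fingers":0}]'
```

```text
time_s: 13.35
tool_pos: [0.4477, 0.2162, 0.056]
tool_rot: [-180.0, -0.1, -161.4]
force: [-5.7, -3.4, 15.2]
grip_width: 0.0006
grasp_force: 7.0
```

```bash
python3 -m jog '[{"dp":[0,0,0.05],"twist":0,"fingers":0},{"dp":[0,0,0.05],"twist":0,"fingers":0}]'
python3 - <<'E'
from rel import *
exec(open('chk.py').read().replace("('side','top')","('side',)").split("    m=ok&(X>-60)")[0].replace("from rel import *",""))
E
```

```text
time_s: 13.6
tool_pos: [0.4477, 0.2162, 0.0559]
tool_rot: [-180.0, -0.1, -161.4]
force: [-7.2, -5.1, 17.5]
grip_width: 0.0005
grasp_force: 8.5
side 259
 x -32 15 ztop 14.987129202276055 axis y,z [-0.7  2.4]
 x -26 27 ztop 12.907572131717869 axis y,z [-1.5  0.5]
 x -20 29 ztop 14.17248813566757 axis y,z [-0.4  0.8]
 x -14 32 ztop 14.07538791570697 axis y,z [-0.8  1. ]
 x -8 31 ztop 13.877234405662882 axis y,z [-1.   0.7]
 x -2 26 ztop 15.641435321410839 axis y,z [-0.3  1.3]
 x 4 21 ztop 15.54993344266341 axis y,z [-0.7  1.5]
 x 10 28 ztop 15.701902540763527 axis y,z [-1.2  1.7]
 x 16 21 ztop 18.2265206864384 axis y,z [-1.1  2. ]
 x 22 19 ztop 13.74134116680101 axis y,z [-1.2  0.9]
  head 219 7.564881610968818 Y [-32.9  13. ]
  housing 133 6.914442674705981 Y [-27.   21.7]
```

Pressed with about 17 N, the cell sits level at seat height relative to the head and housing in the same view. Next I'll lift and go over to the start button.

```bash
python3 -m jog '[{"dp":[0,0,-2],"twist":0,"fingers":0},{"dp":[-1,0.5,-4],"twist":0,"fingers":0},{"dp":[-5.7,2.1,-4],"twist":0,"fingers":0},{"dp":[-5.7,2.1,-4],"twist":0,"fingers":0},{"dp":[-5.7,2.1,-4],"twist":0,"fingers":0}]'
python3 chk.py 2>&1 | grep -v -i -E "warn|file|np|ret|trace|arr|\^"
```

```text
time_s: 14.28
tool_pos: [0.4946, 0.2546, 0.0932]
tool_rot: [-180.0, -0.1, -161.4]
force: [0.0, -0.9, 0.5]
grip_width: 0.0006
grasp_force: 0.0
side 282
 x -32 17 ztop 17.441795382238425 axis y,z [-0.3  1.6]
 x -26 24 ztop 13.259734940182494 axis y,z [-0.6  1. ]
 x -20 30 ztop 14.140574684263093 axis y,z [-0.9  0.7]
 x -14 32 ztop 13.337989822636251 axis y,z [-0.8  0.4]
 x -8 30 ztop 14.27404322563101 axis y,z [-0.6  1.1]
 x -2 29 ztop 13.839970329938831 axis y,z [-1.   0.6]
 x 4 31 ztop 14.04542173988909 axis y,z [-1.   0.9]
 x 10 31 ztop 13.677894807213907 axis y,z [-1.   0.5]
 x 16 28 ztop 14.064943300454246 axis y,z [-0.9  1.1]
 x 22 20 ztop 13.36014048150935 axis y,z [-1.   0.4]
  head 269 7.470278678043201 Y [-32.8  29.5]
  housing 138 6.92155708905883 Y [-26.6  21. ]
  hood X [-40.6 -30.6]
top 0
```

```bash
python3 -m jog '[{"dp":[0,0,2],"twist":0,"fingers":0},{"dp":[0,0,3.3],"twist":0,"fingers":0},{"dp":[0,0,3.7],"twist":0,"fingers":0},{"dp":[0,0,4.0],"twist":0,"fingers":0},{"dp":[0,0,4.2],"twist":0,"fingers":0},{"dp":[0,0,4.2],"twist":0,"fingers":0}]'
```

```text
time_s: 15.12
tool_pos: [0.4954, 0.2549, 0.052]
tool_rot: [-180.0, -0.0, -161.4]
force: [-1.9, -2.2, 3.3]
grip_width: 0.0005
grasp_force: 1.9
```

```bash
python3 -m jog '[{"dp":[0,0,0.2],"twist":0,"fingers":0},{"dp":[0,0,0.4],"twist":0,"fingers":0},{"dp":[0,0,0.5],"twist":0,"fingers":0},{"dp":[0,0,0.5],"twist":0,"fingers":0}]'
```

```text
time_s: 15.62
tool_pos: [0.4957, 0.2551, 0.051]
tool_rot: [180.0, 0.0, -161.4]
force: [-10.4, -6.8, 28.8]
grip_width: 0.0005
grasp_force: 14.6
```

The button is on its hard stop. I'll retreat and check.

```bash
python3 -m jog '[{"dp":[0,0,-2],"twist":0,"fingers":0},{"dp":[0,0,-6],"twist":0,"fingers":0},{"dp":[5,6,-12],"twist":0,"fingers":0},{"dp":[5,11,-15],"twist":0,"fingers":0},{"dp":[5,15,-15],"twist":0,"fingers":0},{"dp":[5,15,-15],"twist":0,"fingers":0},{"dp":[5,15,-15],"twist":0,"fingers":0}]'
python3 chk.py 2>&1 | grep -E "side|top| x |head|hous|hood"
python3 -c "
from h import *
s=cam('side');c=cam('top'); cv2.imwrite('pics/s6.png',np.vstack([cv2.resize(s['pixels'][175:245,250:380],(557,300),interpolation=cv2.INTER_CUBIC),cv2.resize(c['pixels'][150:260,220:424],(557,300))]))"
```

```text
time_s: 16.5
tool_pos: [0.4003, 0.3814, 0.1963]
tool_rot: [-180.0, 0.0, -161.3]
force: [1.0, -0.2, -0.6]
grip_width: 0.0
grasp_force: 0.0
side 280
 x -32 18 ztop 23.813760948399146 axis y,z [-0.7  4.3]
 x -26 26 ztop 13.72156645207871 axis y,z [-1.2  0.4]
 x -20 30 ztop 14.643243558049576 axis y,z [-1.1  1. ]
 x -14 29 ztop 13.702484854343943 axis y,z [-1.   0.7]
 x -8 28 ztop 14.07572805262074 axis y,z [-1.5  1.1]
 x -2 30 ztop 14.10797487402096 axis y,z [-0.7  0.9]
 x 4 30 ztop 13.951173671863824 axis y,z [-1.5  0.5]
 x 10 30 ztop 13.818081141141388 axis y,z [-0.8  0.6]
 x 16 29 ztop 13.863570133605506 axis y,z [-0.9  1. ]
 x 22 20 ztop 13.847173031727113 axis y,z [-1.1  0.3]
  head 266 7.462020940231373 Y [-33.2  29.4]
  housing 137 6.738911173995042 Y [-26.5  21.2]
  hood X [-40.6 -30.7]
top 288
 x -26 32 ztop 16.49614635386279 axis y,z [-0.5  2.1]
 x -20 34 ztop 15.51658891819395 axis y,z [-0.8  1.6]
 x -14 35 ztop 15.292684835862326 axis y,z [-0.9  1.7]
 x -8 34 ztop 16.779815359847884 axis y,z [-0.8  1.7]
 x -2 31 ztop 15.485034187437183 axis y,z [-0.9  1.5]
 x 4 34 ztop 15.355600375979005 axis y,z [-0.7  1.3]
 x 10 32 ztop 16.243387964401556 axis y,z [-0.8  1.5]
 x 16 32 ztop 15.356378067482888 axis y,z [-1.   1.7]
 x 22 22 ztop 15.66590291543711 axis y,z [-1.3  1.3]
  head 414 8.128314714283388 Y [-33.2  33.1]
  housing 176 7.8878218097136426 Y [-24.4  23.2]
  hood X [-41.7 -30.8]
```

View pics/s6.png

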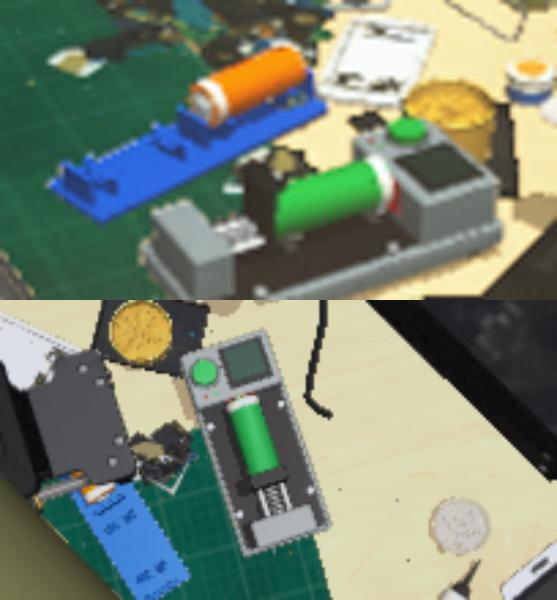

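The cell is level, on the axis and at seat height. The white plus end is against the red contact, the button is back up, and the orange cell and the dish haven't moved. Handing in.

```bash
python3 -c "
from cell import env
print(env.sign_off())"
```

```text
the job is handed in; nothing more can be done
None
```

The green cell is in the tester with its plus end against the red contact. It measures level and at seat height on both saddles. After letting go I pressed the start button once to its stop, and handed the job in at about 17 s; the sign-off gave no verdict.

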